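# Refit the tuning knob on a receiver's keyed shaft

## Robot

A 7-joint arm with a two-finger parallel gripper is mounted at the origin on the work surface. World frame = base frame: x ahead of the robot, y to its left, z up, the work surface at z = 0. Lengths are in m, angles in rad, forces in N, time in s.
With the tool pointing down it reaches from about 0.4 to 0.85 m from the base axis. Payload 4.5 kg.
Tool frame: the origin (TCP) lies midway between the tips of the shut fingers; the grasp point (between the pads) lies 19 mm behind it; z points along the fingers, y is the line along which they close (so a half turn about z gives the same grasp; the last joint's range is limited). The gripper opens to 88 mm and grips with 3 to 60 N. Pads are 18 mm wide; open, the fingers measure 123 mm over their backs; the gripper's body (75 mm by 187 mm) begins 45 mm behind the grasp point.
Start: joints at [1.159, 0.689, -0.195, 1.565, 0.157, 0.902, -0.215], TCP at [0.27, -0.564, 0.239] pointing down, gripper open.
Joint ranges: [-3.01, 3.01], [-0.46, 2.08], [-1.47, 1.51], [0.13, 2.56], [-1, 4.14], [0.04, 2.09], [-2.66, 2.66]. Speed limits (rad/s): [2.57, 2.57, 3.14, 3.14, 3.14, 3.14, 3.14].

## Interface

Orientations are given as a unit quaternion [x, y, z, w].
In Python, from plant import r gives the robot as it stands.
- The arm moves only by the tool carry_out, never from a script. Its argument "plan" is a list of rows, each an object with "rot": the turn, a rotation vector about the tool's x, y, z in rad, a list of three; "xyz": the shift along the tool's x, y, z in m, a list of three; "grip": the closure in counts, from 0 (fully open) to 255 (shut). In form: [{"rot": [wx, wy, wz], "xyz": [dx, dy, dz], "grip": grip}, ...]. A call has 1 to 8 rows; each row is the pose to reach, as a shift and turn from the pose commanded when the call began, along the tool's axes at that moment; what a row does not reach only later rows make up. A row lasts 1/12 s, in which the tool goes at most 41.7 mm and 7.16 degrees, less where a joint would pass 70% of its speed; a pose out of reach is approached as far as the arm can. A call with a gripper value outside its range is refused whole. The fingers move at their own pace and stop on an object; "squeeze" is the grip in N (left out, the last holds). Time passes only in rows, so rows that repeat a pose let the fingers close. It gives the time, the measured TCP pose, the force, the opening and the grip force at its end, in the units of the state.
- r.get_state(): the state, without advancing time (a new reading comes with each control period).
- r.snapshot(name): name is "side" or "top"; returns the picture (480x640x3 uint8, red, green, blue); there is no depth.
- r.camera_params(name): a dict with "fx", "fy", "cx", "cy" (pixels), "position" and "attitude" of the camera in the world. Camera axes: x right, y down, z forward; pixel columns grow to the right and rows downward; lengths in m; the calibration is good to about 2 mm. A picture is of the moment at which its call begins. camera_params takes no time and is no camera call.
- r.finish_job(): hands the job in; it is judged then, once.
The state is a dict: "clock": time; "q": joint angles; "qd": joint speeds; "joint_torque": joint torques, N m; "tool_pos": TCP position; "eef_rot": TCP orientation; "contact_force": force on the tool from outside, world axes, zero at the start; "moment": the same for the moment, N m; "opening": opening from 0.0 (shut) to 1.0 (fully open); "finger_force": force on a finger pad.
Only numpy, scipy, OpenCV 4.12 (cv2) and the standard library are available. Lean on these libraries where they do the work, as an engineer would, in place of code of your own. Each camera call takes 0.05 s, during which the arm holds its last target. There are 200 camera calls.

## Task

Refit the loose pointer knob on the receiver's bare keyed shaft: press it lightly (never force it) while turning it slowly until it drops fully home, then turn it clockwise until its nose points at the long line on the dial, and let go. Leave the other things on the bench where they are.

Things in the scene. Friction and masses are not known exactly. Their poses are not given: they have to be found in the camera images.
- unit: Receiver lying on its back, fixed: grey case, dark control panel on top, 156 x 226 x 70 mm (x, y, z), turned up to 0.3 rad. Origin: centre of its underside; z up; panel top 70 mm above it. Shaft axis at (-12, -35) mm. Its +x is the direction from shaft to long dial line. Small keys and sockets, 4 mm high, lie over 65 mm from the shaft. A knob push of over 35 N damages it; 5 to 12 N is plenty.
- shaft_tip (a point): Top end of the bare steel shaft, on its axis, 21 mm above the panel; axes are the unit's. Panel up: bush 28 mm across, 3 mm high; round shaft 10 mm thick, its top 4 mm coned; through its foot a level drive bar 22 mm long, 4 mm wide, 3 to 11 mm above the panel. Out of line, a knob rests on the bar, its underside 11 mm above the panel; with its slot in line with the bar it drops 8 mm onto the bush.
- dial_mark (a point): Middle of the long black line on the dial, on the panel top, 40 mm from the shaft axis; axes are the unit's. The shaft's angle is not reported: at the start its drive bar lies 0.5 to 1.9 rad counter-clockwise (seen from above) of the direction from shaft to this line (a bar's two ends are alike). The shaft turns without end, stiffly (0.1 N m), and stays where left. Short dial lines do not matter.
- knob_center (a point): Centre (18 mm above the underside) of the loose black pointer knob, 60 g, standing on a 2 mm mat. Skirt 50 mm across, 11 mm high; on it a bar grip 46 mm long (x), 20 mm wide (y), top 36 mm above the underside. x: to the nose (white line on top); z up. Underside: bore 12 mm wide, 22 mm deep; slot along x right across it, 6.4 mm wide, 9.5 mm deep. Home, this point is at shaft_tip's height.
- knob_nose (a point): Tip of the knob's nose, 28 mm from its axis along its +x, 18 mm above its underside. The knob drops home when its nose line lies along the shaft's drive bar, within about 0.1 rad, either way round; home, it keeps about 0.1 rad of play either way and may swing back by that much when let go. Pressed with over about 15 N before it drops, it may drag the shaft round with it.
- round_knob: Bystander: a smaller, round black knob, 38 mm across and 24 mm high, loose on the mat. Origin at the centre of its underside. It does not belong on this shaft.
- spool: Bystander: standing spool of solder, 60 mm across, 52 mm high, loose. Origin at the centre of its underside.
- pot: Bystander: small closed jar, 52 mm across, 60 mm high, loose. Origin at the centre of its underside.
Not all that is in view belongs to the job. What is shaped like the part that bears knob_center but green, red or yellow is not meant.

How it is judged:
On the way:
1. the knob is fully home on the shaft (z of knob_center in the frame of shaft_tip below 0.002 m and horizontal distance between knob_center and shaft_tip below 0.003 m and angle between knob_center's own z axis and vertical below 0.1 rad), for 0.2 s.
At the end, for the whole second after the job is handed in: The knob is home on the shaft (its centre no more than 2 mm above the height of shaft_tip, within 3 mm of the axis, tilted less than 0.1 rad), its nose points along the long dial line within 0.25 rad, and it is released (all of step 1 and angle between the x axis of knob_center and the x axis of unit, either way round below 0.25 rad and x of knob_nose in the frame of shaft_tip above 0.015 m); the robot touches nothing.
It fails at once if the knob pushes on the receiver or its shaft with more than 35 N (contact force between knob and unit above 35 N).
It fails at once if the round knob is moved more than 20 mm (distance of round_knob from where it was at the start of the episode above 0.02 m).
It fails at once if the spool is moved more than 20 mm (distance of spool from where it was at the start of the episode above 0.02 m).
It fails at once if the jar is moved more than 20 mm (distance of pot from where it was at the start of the episode above 0.02 m).
It also fails if it takes over 61 s, if anything falls off the work surface, if the arm or the gripper's body presses on something with over 40 N, if the wrist force passes 120 N, or if a joint passes its speed limit or range.

## Working session

There is one attempt and no reset: what is moved stays moved. The work goes in short steps, Python scripts to look and compute and a tool call to move; the robot and the scene stay as the last step left them, time stands still between calls to the robot, and variables do not carry over. Pictures are saved under pics/ and viewed, at most 10 in all, crops included, and the job is handed in when it is done.

Besides the shell and the picture viewer there is one more tool, called after ">>>" as name(argument=value, ...), one argument or row to a line, values as JSON. carry_out: Moves the arm, as the interface text tells. Its arguments: {"type":"object","properties":{"plan":{"type":"array"},"squeeze":{"type":"number"}},"required":["plan"]}

```bash
mkdir -p pics; ls
python3 - <<'E'
from plant import r
import cv2
for n in("top","side"):
    cv2.imwrite(f"pics/{n}0.png",r.snapshot(n)[:,:,::-1]); print(r.camera_params(n))
s=r.get_state(); print(s)
E
```

```text
pics
{'fx': 476.64584510701263, 'fy': 476.64584510701263, 'cx': 324.59996722594303, 'cy': 236.26463231934235, 'position': array([0.35061813, 0.04255547, 1.00438501]), 'attitude': array([ 0.71032149, -0.69760181,  0.0694788 , -0.06299049])}
{'fx': 486.2976154145753, 'fy': 486.2976154145753, 'cx': 319.75376964965574, 'cy': 240.13796269706774, 'position': array([ 0.45445349, -0.81736817,  0.7434239 ]), 'attitude': array([ 0.89301057, -0.04397308,  0.02450527, -0.44721134])}
{'clock': 0.1, 'q': array([ 1.15877525,  0.68990761, -0.19453026,  1.56618952,  0.15732849,
        0.90252093, -0.21511225]), 'qd': array([-0.00035188, -0.00271444, -0.00059066, -0.00293808, -0.00178191,
        0.00037519,  0.00036885]), 'joint_torque': array([-2.52886515e-03, -5.28493917e+01, -1.27111450e+00, -1.53834432e+01,
       -5.25331171e-02,  2.03363350e-03,  2.40971940e-05]), 'tool_pos': array([ 0.26922178, -0.56343505,  0.23799929]), 'eef_rot': array([ 9.75248609e-01,  2.21109670e-01, -2.45428348e-04, -7.77685845e-04]), 'contact_force': array([ 0.23668485, -0.38343456, -0.29150702]), 'moment': array([-0.01037219,  0.01179802,  0.00975407]), 'finger_force': 0.0, 'opening': 1.0002192939665193}
```

View pics/top0.png

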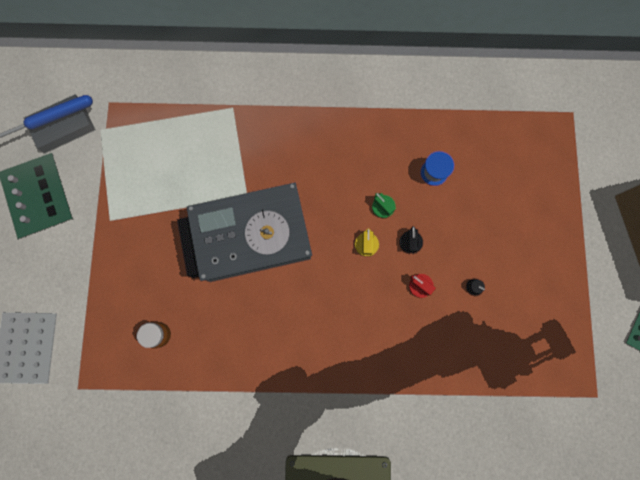

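View pics/side0.png

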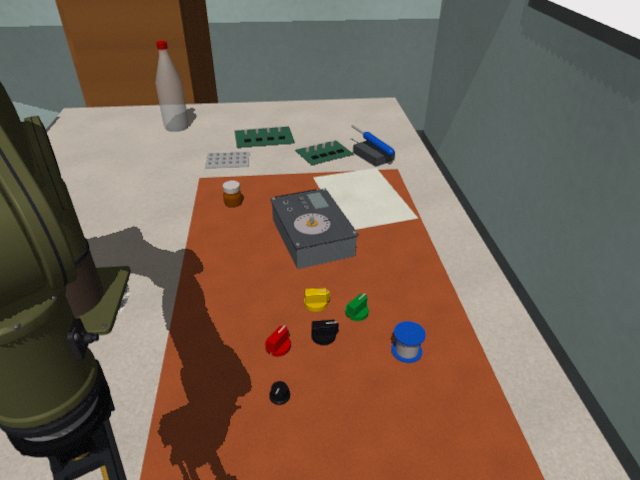

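Top view: the black pointer knob is at (412,240). It could be confused with yellow (367,243), green (383,205), red (421,286) or the round black knob (476,287). The description fits the black one with a bar grip at (412,240), which is (324,331) in the side view. The dial is at (267,232) in top and (312,223) in side. Next is a close crop to check.

Run:
```python
import cv2,numpy as np
t=cv2.imread("pics/top0.png");s=cv2.imread("pics/side0.png")
def c(i,x,y,w,h): return cv2.resize(i[y-h//2:y+h//2,x-w//2:x+w//2],(400,300),interpolation=cv2.INTER_CUBIC)
cv2.imwrite("pics/c1.png",np.vstack([np.hstack([c(t,412,240,40,30),c(t,267,232,64,48)]),np.hstack([c(s,324,331,40,30),c(s,312,222,64,48)])]))
```

```text
(no output)
```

View pics/c1.png

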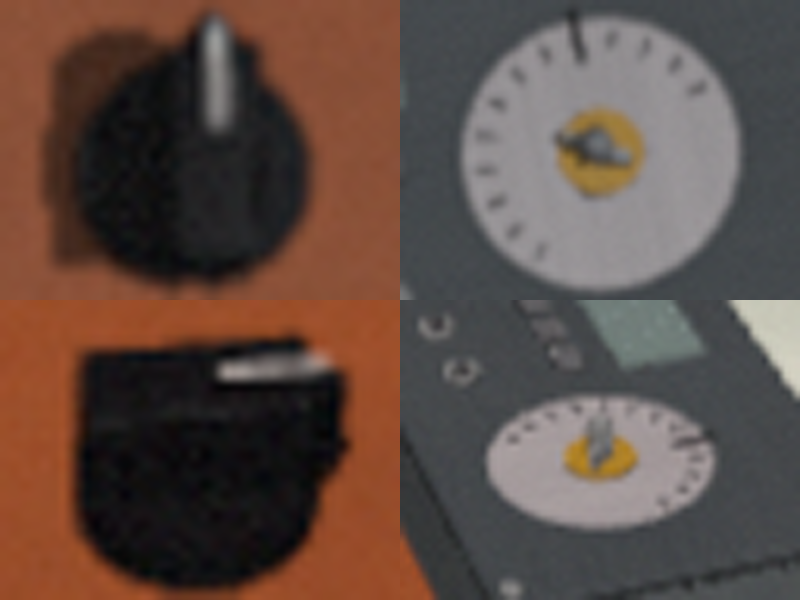

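Crop: the left tiles confirm a black pointer knob with a white nose line (top view (413.7,226.5)–(413.7,238), side view (326,323)–(336.5,322)), nose roughly +x. The right tiles show the dial with its long line at about (262.5,210)–(264,217.5) and the steel bar at about (260,230)–(271.5,233.6). Now measuring.

```bash
cat > h.py <<'E'
import cv2,numpy as np
from scipy.spatial.transform import Rotation as R
from scipy.optimize import least_squares
from plant import r
P={n:r.camera_params(n) for n in("top","side")}
def rays(n,uv):
    p=P[n];uv=np.atleast_2d(uv).astype(float)
    d=np.c_[(uv[:,0]-p["cx"])/p["fx"],(uv[:,1]-p["cy"])/p["fy"],np.ones(len(uv))]
    return R.from_quat(p["attitude"]).apply(d)
def plane(n,uv,z):
    d=rays(n,uv);o=P[n]["position"];return o+d*((z-o[2])/d[:,2:])
def tri(a,b):
    da,db=rays("top",a)[0],rays("side",b)[0];oa,ob=P["top"]["position"],P["side"]["position"]
    A=np.c_[da,-db];k=np.linalg.lstsq(A,ob-oa,rcond=None)[0]
    pa,pb=oa+k[0]*da,ob+k[1]*db;return (pa+pb)/2,np.linalg.norm(pa-pb)
def mask(img,f,x,y,w):
    m=np.zeros(img.shape[:2],np.uint8);s=np.s_[y-w:y+w,x-w:x+w];m[s]=f(img[s].astype(int))*255
    cs=cv2.findContours(m,cv2.RETR_EXTERNAL,cv2.CHAIN_APPROX_NONE)[0]
    return m,max(cs,key=cv2.contourArea)[:,0]
def circ(p,rad=None):
    c0=p[:,:2].mean(0)
    g=lambda v:np.hypot(p[:,0]-v[0],p[:,1]-v[1])-(v[2] if rad is None else rad)
    return least_squares(g,[*c0,.03],loss="soft_l1",f_scale=.0005).x
E
python3 - <<'E'
from h import *
np.set_printoptions(precision=4,suppress=True)
im={n:cv2.imread(f"pics/{n}0.png") for n in P}
for n,k,d in(("top",(412,240),(267,232)),("side",(324,331),(312,223))):
    m,c=mask(im[n],lambda a:a.max(2)<60,*k,18)
    print(n,"knob z13",circ(plane(n,c,.013),.025)[:2],"z2",circ(plane(n,c,.002),.025)[:2],len(c))
    m,c=mask(im[n],lambda a:(a.min(2)>130),*d,30)
    h=cv2.convexHull(c)[:,0];e=cv2.fitEllipse(h);print("dial ell",e,"circ z70",circ(plane(n,h,.07)))
    m,c=mask(im[n],lambda a:(a[...,2]-a[...,0]>60),*d,20)
    h=cv2.convexHull(c)[:,0];print("bush",cv2.fitEllipse(h)[0],"circ z73",circ(plane(n,h,.073)))
    m,c=mask(im[n],lambda a:(a.min(2)>95),*k,18)
    print("line",cv2.minAreaRect(c))
print("line nose",tri((413.6,226.7),(336.5,321.8)),"tail",tri((413.7,238),(326,323.2)))
a=plane("top",[(262.5,209.6),(264.1,217.6),(260.1,229.9),(271.5,233.6)],.07);print(a)
v=a[2]-a[3];print("bar yaw",np.arctan2(v[1],v[0]))
E
```

```text
top knob z13 [ 0.5313 -0.146 ] z2 [ 0.5333 -0.1482] 83
dial ell ((266.6474609375, 232.2478485107422), (41.74361038208008, 43.23895263671875), 75.20209503173828) circ z70 [0.5345 0.1513 0.0428]
bush (266.8233337402344, 231.80189514160156) circ z73 [0.5344 0.1507 0.0127]
line ((413.5, 231.5), (1.0, 9.0), 0.0)
side knob z13 [ 0.5342 -0.1478] z2 [ 0.5353 -0.1377] 97
dial ell ((311.4720764160156, 223.61721801757812), (19.768007278442383, 35.1754264831543), 90.25110626220703) circ z70 [0.5348 0.1481 0.0423]
bush (311.48858642578125, 222.58505249023438) circ z73 [0.5347 0.147  0.0137]
line ((329.0, 322.5), (1.0, 6.0), 90.0)
line nose (array([ 0.5583, -0.1494,  0.0368]), np.float64(0.00023985039928249582)) tail (array([ 0.5361, -0.1496,  0.0347]), np.float64(0.0028349690508044007))
[[0.5803 0.1615 0.07  ]
 [0.5639 0.1576 0.07  ]
 [0.5386 0.1645 0.07  ]
 [0.5315 0.1415 0.07  ]]
bar yaw 1.272063389680333
```

```bash
cat >> h.py <<'E'
def go(p,yaw):
    s=r.get_state();Q=R.from_quat(s["eef_rot"]);T=R.from_matrix(np.array([[np.cos(yaw),np.sin(yaw),0],[np.sin(yaw),-np.cos(yaw),0],[0,0,-1]]))
    print("xyz",Q.inv().apply(np.array(p)-s["tool_pos"]).round(4),"rot",(Q.inv()*T).as_rotvec().round(3),"z%.4f"%s["tool_pos"][2],"q7 %.2f"%s["q"][6],"t",s["clock"])
E
python3 - <<'E'
from h import *
print(tri((266.65,232.25),(311.47,223.62)),tri((266.8,231.8),(311.5,222.6)))
go((.532,-.148,.14),0)
E
```

```text
(array([0.53487498, 0.15167008, 0.06659327]), np.float64(0.0003444047361012484)) (array([0.53500595, 0.15099121, 0.07010219]), np.float64(0.00014543526225552943))
xyz [ 0.4163 -0.2613  0.0984] rot [-0.002  0.     0.446] z0.2380 q7 -0.22 t 0.1
```

>>> carry_out(
  plan=[
    {"rot": [0, 0, 0.446], "xyz": [0.416, -0.261, 0.05], "grip": 100},
    {"rot": [0, 0, 0.446], "xyz": [0.416, -0.261, 0.05], "grip": 100},
    {"rot": [0, 0, 0.446], "xyz": [0.416, -0.261, 0.05], "grip": 100},
    {"rot": [0, 0, 0.446], "xyz": [0.416, -0.261, 0.05], "grip": 100},
    {"rot": [0, 0, 0.446], "xyz": [0.416, -0.261, 0.05], "grip": 100},
    {"rot": [0, 0, 0.446], "xyz": [0.416, -0.261, 0.05], "grip": 100},
    {"rot": [0, 0, 0.446], "xyz": [0.416, -0.261, 0.05], "grip": 100},
    {"rot": [0, 0, 0.446], "xyz": [0.416, -0.261, 0.05], "grip": 100},
  ],
  squeeze=20,
)

```text
clock: 0.77
tool_pos: [0.4475, -0.2818, 0.2046]
eef_rot: [1.0, -0.0, -0.0, -0.0]
contact_force: [0.0, 0.1, -0.6]
opening: 0.609
finger_force: 0.0
```

```bash
python3 -c "
from h import *
go((.532,-.148,.1),0);print(r.get_state()['q'])"
```

```text
xyz [ 0.0845 -0.1338  0.1046] rot [-0.  0. -0.] z0.2046 q7 -1.12 t 0.7667
[ 0.48746868  0.61014723 -0.020403    1.89709729  0.01972155  0.63502303
 -1.11624051]
```

>>> carry_out(
  plan=[
    {"rot": [0, 0, 0], "xyz": [0.0845, -0.134, 0.105], "grip": 100},
    {"rot": [0, 0, 0], "xyz": [0.0845, -0.134, 0.105], "grip": 100},
    {"rot": [0, 0, 0], "xyz": [0.0845, -0.134, 0.105], "grip": 100},
    {"rot": [0, 0, 0], "xyz": [0.0845, -0.134, 0.105], "grip": 100},
    {"rot": [0, 0, 0], "xyz": [0.0845, -0.134, 0.105], "grip": 100},
    {"rot": [0, 0, 0], "xyz": [0.0845, -0.134, 0.105], "grip": 100},
    {"rot": [0, 0, 0], "xyz": [0.0845, -0.134, 0.105], "grip": 100},
  ],
)

```text
clock: 1.35
tool_pos: [0.5313, -0.1482, 0.0989]
eef_rot: [1.0, 0.001, -0.001, -0.0]
contact_force: [-0.4, -0.2, 0.6]
opening: 0.611
finger_force: 0.0
```

```bash
python3 -c "
from h import *
go((.532,-.148,.018),0)
cv2.imwrite('pics/side1.png',cv2.resize(r.snapshot('side')[250:370,240:400,::-1],(800,600),interpolation=cv2.INTER_CUBIC))"
```

```text
xyz [ 0.0009 -0.0002  0.0809] rot [-0.001  0.002  0.003] z0.0989 q7 -1.36 t 1.35
```

View pics/side1.png

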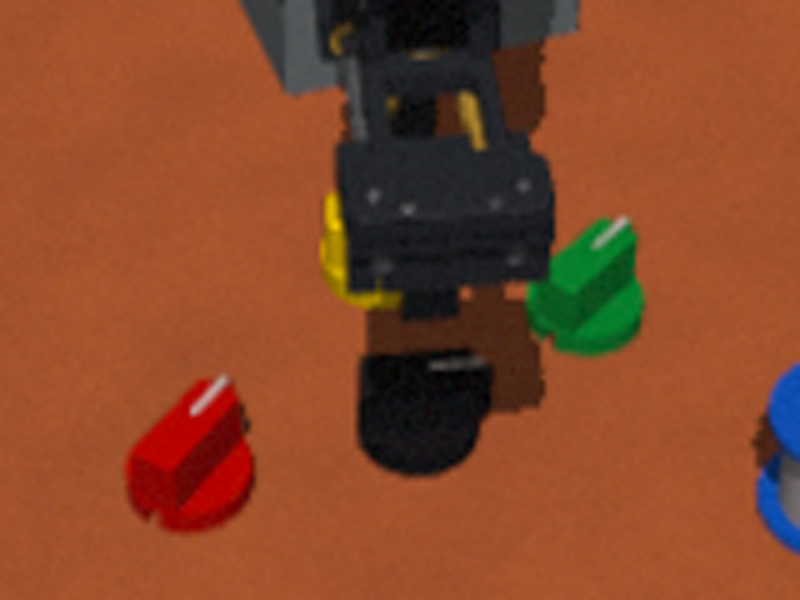

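The crop shows the fingers (tip at about (430,310)) centred over the black knob at about (425,400), clear of its neighbours. Going down to grip.

>>> carry_out(
  plan=[
    {"rot": [0, 0, 0], "xyz": [0.001, 0, 0.03], "grip": 100},
    {"rot": [0, 0, 0], "xyz": [0.001, 0, 0.055], "grip": 100},
    {"rot": [0, 0, 0], "xyz": [0.001, 0, 0.075], "grip": 100},
    {"rot": [0, 0, 0], "xyz": [0.001, 0, 0.081], "grip": 100},
    {"rot": [0, 0, 0], "xyz": [0.001, 0, 0.081], "grip": 255},
    {"rot": [0, 0, 0], "xyz": [0.001, 0, 0.081], "grip": 255},
    {"rot": [0, 0, 0], "xyz": [0.001, 0, 0.081], "grip": 255},
    {"rot": [0, 0, 0], "xyz": [0.001, 0, 0.081], "grip": 255},
  ],
  squeeze=25,
)

```text
clock: 2.07
tool_pos: [0.5333, -0.1504, 0.0204]
eef_rot: [1.0, -0.0, 0.001, 0.0]
contact_force: [-0.1, 0.9, -0.4]
opening: 0.331
finger_force: 0.0
```

>>> carry_out(
  plan=[
    {"rot": [0, 0, 0], "xyz": [0, 0, 0], "grip": 255},
    {"rot": [0, 0, 0], "xyz": [0, 0, 0], "grip": 255},
  ],
)

```text
clock: 2.23
tool_pos: [0.5331, -0.15, 0.02]
eef_rot: [1.0, -0.0, 0.001, 0.0]
contact_force: [-0.3, -0.6, 6.1]
opening: 0.224
finger_force: 25.0
```

```bash
python3 -c "
from h import *
print(r.get_state()['tool_pos'])
go((.5346,.15,.15),1.67)"
```

```text
[ 0.53312503 -0.15004637  0.01998838]
xyz [ 0.0016 -0.3    -0.1302] rot [ 2.00e-03 -1.00e-03 -1.67e+00] z0.0200 q7 -1.36 t 2.2333
```

>>> carry_out(
  plan=[
    {"rot": [0, 0, 0], "xyz": [0, 0, -0.03], "grip": 255},
    {"rot": [0, 0, 0], "xyz": [0, 0, -0.06], "grip": 255},
    {"rot": [0, 0, 0], "xyz": [0, 0, -0.09], "grip": 255},
    {"rot": [0, 0, -0.1], "xyz": [0, -0.02, -0.12], "grip": 255},
    {"rot": [0, 0, -0.2], "xyz": [0.001, -0.05, -0.125], "grip": 255},
    {"rot": [0, 0, -0.3], "xyz": [0.001, -0.08, -0.125], "grip": 255},
    {"rot": [0, 0, -0.4], "xyz": [0.001, -0.11, -0.125], "grip": 255},
    {"rot": [0, 0, -0.5], "xyz": [0.002, -0.14, -0.125], "grip": 255},
  ],
)

```text
clock: 2.9
tool_pos: [0.5342, -0.0086, 0.1446]
eef_rot: [0.968, 0.25, 0.0, 0.0]
contact_force: [-0.0, 0.1, -0.3]
opening: 0.225
finger_force: 25.0
```

```bash
python3 -c "
from h import *
go((.5346,.15,.145),1.67)"
```

```text
xyz [ 0.077  -0.1386 -0.0004] rot [ 1.000e-03 -0.000e+00 -1.165e+00] z0.1446 q7 -1.24 t 2.9
```

>>> carry_out(
  plan=[
    {"rot": [0, 0, -0.12], "xyz": [0.01, -0.02, 0], "grip": 255},
    {"rot": [0, 0, -0.24], "xyz": [0.02, -0.04, 0], "grip": 255},
    {"rot": [0, 0, -0.36], "xyz": [0.03, -0.06, 0], "grip": 255},
    {"rot": [0, 0, -0.48], "xyz": [0.045, -0.08, 0], "grip": 255},
    {"rot": [0, 0, -0.6], "xyz": [0.055, -0.1, 0], "grip": 255},
    {"rot": [0, 0, -0.72], "xyz": [0.066, -0.12, 0], "grip": 255},
    {"rot": [0, 0, -0.84], "xyz": [0.077, -0.139, 0], "grip": 255},
    {"rot": [0, 0, -0.96], "xyz": [0.077, -0.139, 0], "grip": 255},
  ],
)

```text
clock: 3.57
tool_pos: [0.5352, 0.1559, 0.1446]
eef_rot: [0.741, 0.672, 0.002, -0.001]
contact_force: [-0.1, 0.6, -0.8]
opening: 0.226
finger_force: 25.0
```

>>> carry_out(
  plan=[
    {"rot": [0, 0, -0.12], "xyz": [0, 0, 0], "grip": 255},
    {"rot": [0, 0, -0.2], "xyz": [0, 0, 0], "grip": 255},
    {"rot": [0, 0, -0.2], "xyz": [0, 0, 0], "grip": 255},
    {"rot": [0, 0, -0.2], "xyz": [0, 0, 0], "grip": 255},
  ],
)

```text
clock: 3.9
tool_pos: [0.5354, 0.1488, 0.144]
eef_rot: [0.676, 0.737, -0.0, -0.0]
contact_force: [1.1, 0.1, -0.2]
opening: 0.222
finger_force: 25.0
```

```bash
python3 -c "
from h import *
go((.5346,.15,.145),1.67);print(r.get_state()['tool_pos'],r.get_state()['contact_force'])
a=r.snapshot('side')[:,:,::-1];b=r.snapshot('top')[:,:,::-1];cv2.imwrite('pics/side2.png',a);cv2.imwrite('pics/top2.png',b)
f=lambda i,x,y:cv2.resize(i[y-37:y+37,x-25:x+25],(400,592),interpolation=cv2.INTER_CUBIC)
cv2.imwrite('pics/c2.png',np.hstack([f(a,312,205),f(b,267,232)]))"
```

```text
xyz [ 0.0012 -0.0007 -0.001 ] rot [-0.     0.    -0.013] z0.1440 q7 -0.69 t 3.9
[0.53537555 0.14884505 0.1440016 ] [ 1.08458723  0.10148118 -0.24694147]
```

View pics/c2.png

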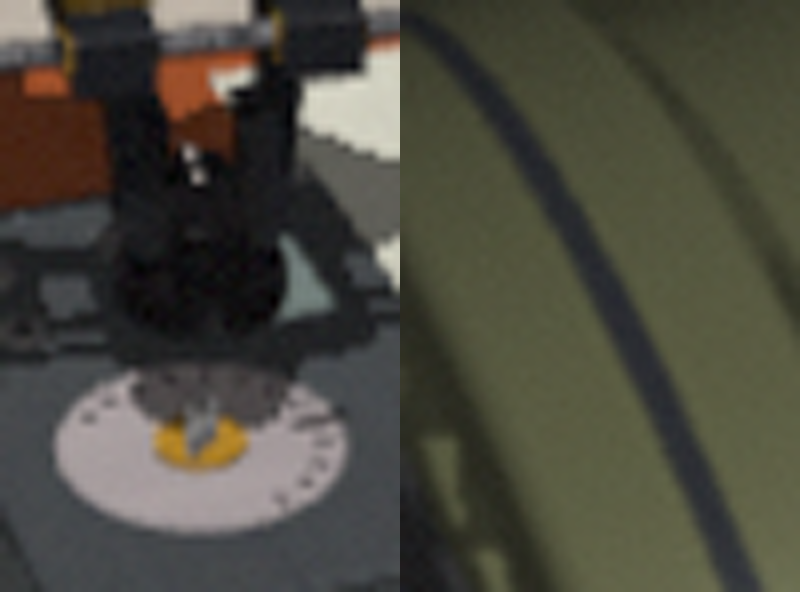

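The side view (left) shows the knob held level, its skirt centred at about (312,203) above the dial (312,223). The arm blocks the top view. I'll measure the skirt's front edge against the dial in the same view.

Run:
```python
from h import *
im=cv2.imread("pics/side2.png").max(2).astype(int)
pts=[]
for u in range(302,323):
    col=im[196:215,u]; g=np.where(col<32)[0]
    v=196+g[g<16].max() if len(g) else None
    pts.append((u,v)); 
print(pts); print(im[196:216,312], im[203,296:330])
p=np.array([q for q in pts if q[1]],float)+[0,.5]
for z in(.124,.126,.128): print(z,circ(plane("side",p,z),.025)[:2])
```

```text
[(302, np.int64(206)), (303, np.int64(207)), (304, np.int64(208)), (305, np.int64(209)), (306, np.int64(209)), (307, np.int64(210)), (308, np.int64(210)), (309, np.int64(210)), (310, np.int64(209)), (311, np.int64(210)), (312, np.int64(210)), (313, np.int64(207)), (314, np.int64(208)), (315, np.int64(209)), (316, np.int64(210)), (317, np.int64(209)), (318, np.int64(209)), (319, np.int64(208)), (320, np.int64(208)), (321, np.int64(206)), (322, np.int64(209))]
[28 33 11 19 22 23 16 14 17 20 20 23 29 28 30 33 37 47 61 58] [ 76  74  48  34  36  22  21  23  19  23  22  25  21  10  15  16  14  19
  16  18  15  17  22  22  23  22  35 111 125 126 110  71  40  34]
0.124 [0.53579715 0.14752424]
0.126 [0.53555255 0.14450138]
0.128 [0.53530594 0.1414792 ]
```

>>> carry_out(
  plan=[
    {"rot": [0, 0, 0], "xyz": [0.002, -0.001, 0.015], "grip": 255},
    {"rot": [0, 0, 0], "xyz": [0.002, -0.001, 0.025], "grip": 255},
    {"rot": [0, 0, 0], "xyz": [0.002, -0.001, 0.032], "grip": 255},
    {"rot": [0, 0, 0], "xyz": [0.002, -0.001, 0.035], "grip": 255},
    {"rot": [0, 0, 0], "xyz": [0.002, -0.001, 0.037], "grip": 255},
  ],
)

```text
clock: 4.42
tool_pos: [0.5341, 0.1508, 0.1063]
eef_rot: [0.675, 0.738, -0.001, -0.0]
contact_force: [-0.0, 0.6, -1.2]
opening: 0.226
finger_force: 25.0
```

```bash
python3 -c "
from h import *
s=r.get_state();print(s['contact_force'],s['moment'],s['finger_force'])
go((.5347,.1508,.102),1.67)
a=r.snapshot('side')[:,:,::-1]
cv2.imwrite('pics/c3.png',cv2.resize(a[175:245,270:355],(728,600),interpolation=cv2.INTER_CUBIC))"
```

```text
[-0.02196063  0.64580992 -1.24066454] [-0.06727148 -0.08263655  0.0544823 ] 24.99981456901878
xyz [-0.0001  0.0006  0.0043] rot [-0.001  0.001 -0.01 ] z0.1063 q7 -0.72 t 4.4167
```

View pics/c3.png

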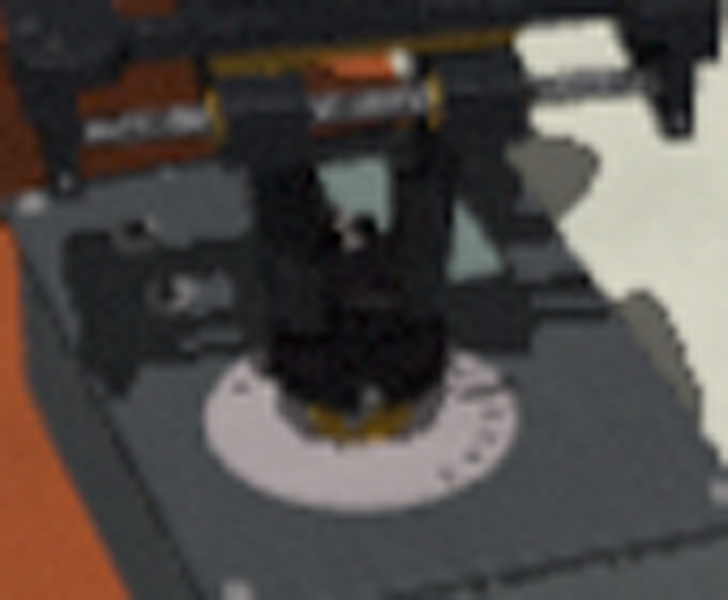

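The crop shows the shaft top already inside the bore, with the bush showing below the skirt at about (360,420). There is almost no force, so I'm going lower.

>>> carry_out(
  plan=[
    {"rot": [0, 0, 0], "xyz": [0, 0, 0.002], "grip": 255},
    {"rot": [0, 0, 0], "xyz": [0, 0, 0.004], "grip": 255},
    {"rot": [0, 0, 0], "xyz": [0, 0, 0.005], "grip": 255},
    {"rot": [0, 0, 0], "xyz": [0, 0, 0.006], "grip": 255},
    {"rot": [0, 0, 0], "xyz": [0, 0, 0.006], "grip": 255},
  ],
)

```text
clock: 4.88
tool_pos: [0.5343, 0.1509, 0.1009]
eef_rot: [0.675, 0.738, -0.0, 0.0]
contact_force: [0.1, -0.2, -0.5]
opening: 0.221
finger_force: 25.0
```

```bash
python3 -c "
from h import *
s=r.get_state();print(s['contact_force'],s['moment'],s['finger_force'])
go((.5347,.1508,.102),1.67)"
```

```text
[ 0.07993169 -0.17703337 -0.45232123] [ 0.05707091 -0.05259914 -0.01336428] 24.999821637757123
xyz [-0.0002  0.0004 -0.0011] rot [ 0.    0.   -0.01] z0.1009 q7 -0.73 t 4.8833
```

>>> carry_out(
  plan=[
    {"rot": [0, 0, 0], "xyz": [0, 0, 0.001], "grip": 255},
    {"rot": [0, 0, 0], "xyz": [0, 0, 0.002], "grip": 255},
    {"rot": [0, 0, 0], "xyz": [0, 0, 0.003], "grip": 255},
    {"rot": [0, 0, 0], "xyz": [0, 0, 0.003], "grip": 255},
    {"rot": [0, 0, 0], "xyz": [0, 0, 0.003], "grip": 255},
  ],
)

```text
clock: 5.3
tool_pos: [0.5345, 0.1511, 0.0987]
eef_rot: [0.675, 0.738, 0.0, 0.0]
contact_force: [-1.1, -0.6, 7.1]
opening: 0.225
finger_force: 25.0
```

>>> carry_out(
  plan=[
    {"rot": [0, 0, 0.04], "xyz": [0, 0, 0], "grip": 255},
    {"rot": [0, 0, 0.08], "xyz": [0, 0, 0], "grip": 255},
    {"rot": [0, 0, 0.12], "xyz": [0, 0, 0], "grip": 255},
    {"rot": [0, 0, 0.16], "xyz": [0, 0, 0], "grip": 255},
    {"rot": [0, 0, 0.2], "xyz": [0, 0, 0], "grip": 255},
    {"rot": [0, 0, 0.24], "xyz": [0, 0, 0], "grip": 255},
  ],
)

```text
clock: 5.8
tool_pos: [0.5348, 0.1513, 0.0985]
eef_rot: [0.759, 0.651, 0.001, 0.0]
contact_force: [-0.8, 0.0, 2.6]
opening: 0.223
finger_force: 25.0
```

>>> carry_out(
  plan=[
    {"rot": [0, 0, 0.02], "xyz": [0, 0, 0.001], "grip": 255},
    {"rot": [0, 0, 0.04], "xyz": [0, 0, 0.001], "grip": 255},
    {"rot": [0, 0, 0.06], "xyz": [0, 0, 0.001], "grip": 255},
    {"rot": [0, 0, 0.06], "xyz": [0, 0, 0.001], "grip": 255},
  ],
)

```text
clock: 6.13
tool_pos: [0.535, 0.1511, 0.0969]
eef_rot: [0.778, 0.628, 0.001, 0.0]
contact_force: [2.1, -1.1, -0.6]
opening: 0.222
finger_force: 25.0
```

Below the bar top with no force, so the slot is entering. Pressing on gently.

>>> carry_out(
  plan=[
    {"rot": [0, 0, 0.02], "xyz": [0, 0, 0.001], "grip": 255},
    {"rot": [0, 0, 0.04], "xyz": [0, 0, 0.002], "grip": 255},
    {"rot": [0, 0, 0.04], "xyz": [0, 0, 0.003], "grip": 255},
    {"rot": [0, 0, 0.04], "xyz": [0, 0, 0.003], "grip": 255},
  ],
)

```text
clock: 6.47
tool_pos: [0.5347, 0.1508, 0.0938]
eef_rot: [0.79, 0.613, 0.0, 0.0]
contact_force: [2.6, 0.1, -1.5]
opening: 0.222
finger_force: 25.0
```

>>> carry_out(
  plan=[
    {"rot": [0, 0, 0], "xyz": [0, 0, 0.001], "grip": 255},
    {"rot": [0, 0, 0], "xyz": [0, 0, 0.002], "grip": 255},
    {"rot": [0, 0, 0], "xyz": [0, 0, 0.003], "grip": 255},
    {"rot": [0, 0, 0], "xyz": [0, 0, 0.0035], "grip": 255},
    {"rot": [0, 0, 0], "xyz": [0, 0, 0.0035], "grip": 255},
  ],
)

```text
clock: 6.88
tool_pos: [0.5348, 0.1508, 0.091]
eef_rot: [0.79, 0.613, 0.0, 0.0]
contact_force: [3.2, -1.7, 4.5]
opening: 0.225
finger_force: 25.0
```

Home: TCP at 0.091 as expected, 4.5 N. Now turning clockwise by about 1.14 rad.

>>> carry_out(
  plan=[
    {"rot": [0, 0, 0.07], "xyz": [0, 0, 0], "grip": 255},
    {"rot": [0, 0, 0.14], "xyz": [0, 0, 0], "grip": 255},
    {"rot": [0, 0, 0.21], "xyz": [0, 0, 0], "grip": 255},
    {"rot": [0, 0, 0.28], "xyz": [0, 0, 0], "grip": 255},
    {"rot": [0, 0, 0.35], "xyz": [0, 0, 0], "grip": 255},
    {"rot": [0, 0, 0.42], "xyz": [0, 0, 0], "grip": 255},
    {"rot": [0, 0, 0.49], "xyz": [0, 0, 0], "grip": 255},
    {"rot": [0, 0, 0.56], "xyz": [0, 0, 0], "grip": 255},
  ],
)

```text
clock: 7.55
tool_pos: [0.5359, 0.1507, 0.091]
eef_rot: [0.929, 0.369, 0.002, 0.001]
contact_force: [4.6, -1.6, 2.5]
opening: 0.224
finger_force: 25.0
```

>>> carry_out(
  plan=[
    {"rot": [0, 0, 0.07], "xyz": [0, 0, 0], "grip": 255},
    {"rot": [0, 0, 0.14], "xyz": [0, 0, 0], "grip": 255},
    {"rot": [0, 0, 0.21], "xyz": [0, 0, 0], "grip": 255},
    {"rot": [0, 0, 0.28], "xyz": [0, 0, 0], "grip": 255},
    {"rot": [0, 0, 0.35], "xyz": [0, 0, 0], "grip": 255},
    {"rot": [0, 0, 0.42], "xyz": [0, 0, 0], "grip": 255},
    {"rot": [0, 0, 0.49], "xyz": [0, 0, 0], "grip": 255},
    {"rot": [0, 0, 0.49], "xyz": [0, 0, 0], "grip": 255},
  ],
)

```text
clock: 8.22
tool_pos: [0.5359, 0.15, 0.091]
eef_rot: [0.991, 0.133, 0.002, 0.001]
contact_force: [4.0, -2.5, 3.7]
opening: 0.223
finger_force: 25.0
```

```bash
python3 -c "
from h import *
s=r.get_state();print(s['contact_force'],s['moment'])
go((.5347,.1508,.091),.17)
a=r.snapshot('side')[:,:,::-1]
cv2.imwrite('pics/c4.png',cv2.resize(a[175:245,270:355],(728,600),interpolation=cv2.INTER_CUBIC))"
```

```text
[ 3.9647386  -2.50641811  3.73782536] [-0.61509488 -0.91940349  0.06694355]
xyz [-0.0009 -0.0011 -0.    ] rot [ 0.002 -0.003  0.096] z0.0910 q7 -1.61 t 8.2167
```

View pics/c4.png

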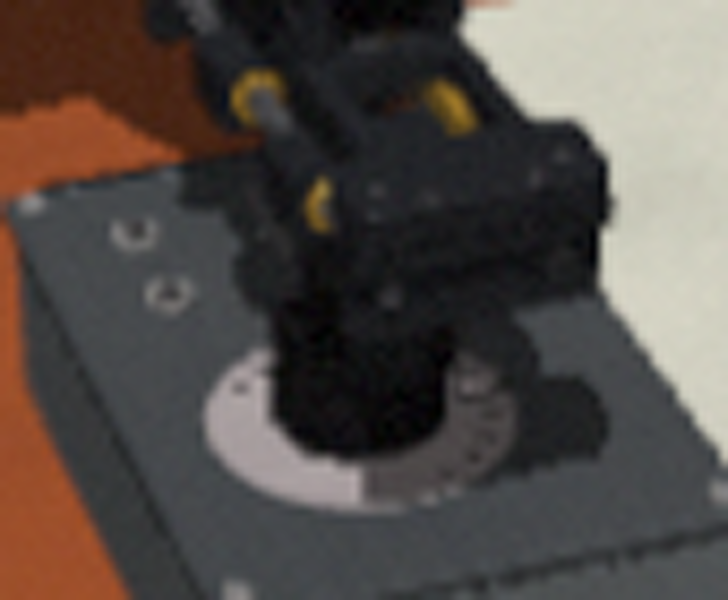

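The skirt sits down on the bush and hides it. A last 0.1 rad turn, then let go and lift.

>>> carry_out(
  plan=[
    {"rot": [0, 0, 0.05], "xyz": [-0.0005, -0.0005, 0], "grip": 255},
    {"rot": [0, 0, 0.1], "xyz": [-0.001, -0.001, 0], "grip": 255},
    {"rot": [0, 0, 0.1], "xyz": [-0.001, -0.001, 0], "grip": 255},
    {"rot": [0, 0, 0.1], "xyz": [-0.001, -0.001, -0.0005], "grip": 100},
    {"rot": [0, 0, 0.1], "xyz": [-0.001, -0.001, -0.0005], "grip": 100},
    {"rot": [0, 0, 0.1], "xyz": [-0.001, -0.001, -0.0005], "grip": 100},
    {"rot": [0, 0, 0.1], "xyz": [-0.001, -0.001, -0.0005], "grip": 100},
  ],
)

```text
clock: 8.85
tool_pos: [0.5319, 0.1522, 0.0906]
eef_rot: [0.996, 0.085, -0.001, -0.0]
contact_force: [-0.3, 0.2, -0.3]
opening: 0.505
finger_force: 0.0
```

>>> carry_out(
  plan=[
    {"rot": [0, 0, 0], "xyz": [0, 0, -0.01], "grip": 100},
    {"rot": [0, 0, 0], "xyz": [0, 0, -0.03], "grip": 100},
    {"rot": [0, 0, 0], "xyz": [0, 0, -0.06], "grip": 100},
    {"rot": [0, 0, 0], "xyz": [0, 0, -0.09], "grip": 100},
    {"rot": [0, 0, 0], "xyz": [0, 0.03, -0.1], "grip": 100},
    {"rot": [0, 0, 0], "xyz": [-0.03, 0.07, -0.1], "grip": 100},
    {"rot": [0, 0, 0], "xyz": [-0.06, 0.11, -0.1], "grip": 100},
    {"rot": [0, 0, 0], "xyz": [-0.1, 0.15, -0.1], "grip": 100},
  ],
)

```text
clock: 9.52
tool_pos: [0.4771, 0.0117, 0.1919]
eef_rot: [0.996, 0.085, 0.001, 0.0]
contact_force: [0.5, -1.0, -0.3]
opening: 0.609
finger_force: 0.0
```

>>> carry_out(
  plan=[
    {"rot": [0, 0, 0], "xyz": [-0.03, 0.04, 0], "grip": 100},
    {"rot": [0, 0, 0], "xyz": [-0.06, 0.08, 0], "grip": 100},
    {"rot": [0, 0, 0], "xyz": [-0.08, 0.12, 0], "grip": 100},
    {"rot": [0, 0, 0], "xyz": [-0.08, 0.15, 0], "grip": 100},
    {"rot": [0, 0, 0], "xyz": [-0.08, 0.15, 0], "grip": 100},
    {"rot": [0, 0, 0], "xyz": [-0.08, 0.15, 0], "grip": 100},
  ],
)

```text
clock: 10.02
tool_pos: [0.4231, -0.1517, 0.1916]
eef_rot: [0.997, 0.081, 0.0, 0.001]
contact_force: [0.3, 1.0, 0.3]
opening: 0.608
finger_force: 0.0
```

```bash
python3 -c "
from h import *
a=r.snapshot('side')[:,:,::-1];b=r.snapshot('top')[:,:,::-1];cv2.imwrite('pics/top3.png',b);cv2.imwrite('pics/side3.png',a)
f=lambda i,x,y:cv2.resize(i[y-37:y+37,x-25:x+25],(400,592),interpolation=cv2.INTER_CUBIC)
cv2.imwrite('pics/c5.png',np.hstack([f(a,312,218),f(b,267,228)]))"
```

```text
(no output)
```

View pics/c5.png

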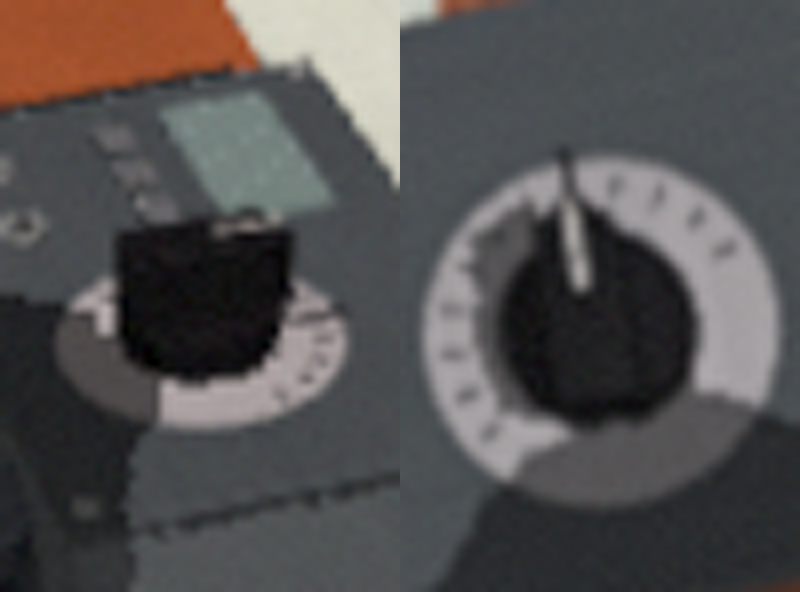

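The nose line (top crop (570,200)–(583,290)) runs into the long dial line at (562,150)–(575,200). The knob sits level and is released. I'll check height and angle, then hand in.

Run:
```python
from h import *
# crop px -> image px (8x): side origin (287,181), top origin (242,191), top tile starts at col 400
n=tri((242+169/8,191+197/8),(287+283/8,181+213/8)); t=tri((242+183/8,191+290/8),(287+212/8,181+230/8))
print(n,t)
a=plane("top",[(242+169/8,191+197/8),(242+183/8,191+290/8)],.109);v=a[0]-a[1]
yaw=np.arctan2(v[1],v[0]);print("yaw",yaw)
if abs(yaw-.215)<.15 and abs((n[0][2]+t[0][2])/2-.109)<.006: print(r.finish_job())
```

```text
(array([0.56036394, 0.15491752, 0.10884841]), np.float64(0.0028697660962976757)) (array([0.53835492, 0.15092178, 0.10666657]), np.float64(0.0035264867451186965))
yaw 0.18599285466170618
the job is handed in; nothing more can be done
None
```

The pointer knob is refitted fully home on the shaft with its nose on the long dial line (within about 0.03 rad by camera), let go, and handed in at about 10 s; the verdict wasn't reported.

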